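Return the spice jars to their colour-coded stands

ROBOT

A 7-joint arm with a two-finger parallel gripper is mounted at the origin on a cart in front of the work surface, level with it; the furniture and walls round the work are solid. World frame = base frame: x ahead of the robot, y to its left, z up, the work surface at z = 0. Lengths are in m, angles in rad, forces in N, time in s.
With the tool pointing down it reaches from about 0.425 to 0.975 m from the base axis. Payload 16.7 kg.
Tool frame: the origin (TCP) lies midway between the tips of the shut fingers; the grasp point (between the pads) lies grip_point_offset behind it (grip_point_offset is the distance from the TCP to the grasp point, in m); z points along the fingers, y is the direction in which the jaws open and shut (so a half turn about z gives the same grasp; the last joint's range is limited). The gripper opens to 85 mm and grips with 20 to 120 N. Pads are 22 mm wide; open, the fingers measure 114 mm over their backs; the gripper's body (76 mm by 85 mm) begins 54 mm behind the grasp point. The pads swing forward as they close: fully open they stand 13 mm farther back than shut.
Start: joints at [-1.298, 0.426, 0.074, 1.606, -0.034, 1.111, -0.067], TCP at [0.276, 0.616, 0.231] pointing down, gripper open.
Joint ranges: [-2.85, 2.85], [-0.5, 2.14], [-1.23, 1.37], [0.21, 2.46], [-1.02, 4.16], [0.16, 2.05], [-2.73, 2.73]. Speed limits (rad/s): [1.89, 1.89, 2.39, 2.39, 3.01, 3.01, 3.01].

INTERFACE

Orientations are given as [roll, pitch, yaw] about the fixed x, y, z axes, in that order (R = Rz(yaw) Ry(pitch) Rx(roll)).
In Python, from station import * gives the robot as it stands.
- The arm moves only by the tool send_rows, never from a script. Its argument "plan" is one flat list of numbers, 4 for each row, row after row: the shift along the tool's x, y, z as a fraction of full scale, then the turn about the tool's z as a fraction of full scale. In form: [dx, dy, dz, roll, dx, dy, dz, roll, ...]. A call has 1 to 8 rows; each row shifts and turns the commanded pose from where the row before left it, along the tool's axes as they then stand; what a row does not reach is not made up. Full scale, the value 1, is 7.5 cm for a shift and 5 degrees for a turn. A row lasts 1/8 s, in which the tool goes at most 62.5 mm and 10.7 degrees, less where a joint would pass 70% of its speed; a pose out of reach is approached as far as the arm can. A call with a number of a shift or a turn outside -1 to 1 is refused whole. A call with a gripper value outside its range is refused whole. "fingers" is the opening, from -1 (shut) to 1 (fully open), set as the call begins (left out, the last holds). The fingers move at their own pace and stop on an object; "grip_force" is the grip in N (left out, the last holds). Time passes only in rows, so rows that do not move let the fingers close. It gives the time, the measured TCP pose, the force and the opening at its end, in the units of the state.
- sense(): the state, without advancing time (a new reading comes with each control period).
- camera(name): name is "side" or "top"; returns (picture, depth): 480x640x3 uint8, blue, green, red; 480x640 float32, m along the optical axis (not along the pixel's ray), 0 where there is no reading.
- calibration(name): a dict with "fx", "fy", "cx", "cy" (pixels), "k1" (the pictures are not rectified: a ray, as slopes to the right and down, at radius r is drawn at 1 + k1 r^2 times it, then the intrinsics apply), "world_to_cam" (4x4, takes a point from world to camera coordinates). Camera axes: x right, y down, z forward; pixel columns grow to the right and rows downward; lengths in m; the calibration is good to about 2 mm. A picture is of the moment at which its call begins. calibration takes no time and is no camera call.
- finish_job(): hands the job in, once; it reports no verdict.
Trained networks look in the newest picture that a camera, given by its name, has taken for a name from the list of things; names that differ only in an ending like _2 or _b are one class to them, and where a whole thing is asked for, a point or a joint stands for the part that bears it (a point fixed in the world has none). Each returns a list of dicts, best first, with "p" (0 to 1); they miss things now and then, are a little off and sometimes report something else, mostly with a low value. They report only what shows in the picture. A call takes as long as a camera call.
- outline_of(camera, label): "region" (480x640 bool, what is visible of it).
- place_of(camera, label): "point" ([x, y, z] in m, in world coordinates, good to about 4 mm: a listed point, or the origin of a listed thing).
The state is a dict: "clock": time; "qpos": joint angles; "dq": joint speeds; "joint_efforts": joint torques, N m; "eef_pos": TCP position; "tool_rot": TCP orientation; "ft_force": force on the tool from outside, world axes, zero at the start; "torque": the same for the moment, N m; "grip_width": finger opening in m.
Only numpy, scipy, OpenCV 4.12 (cv2) and the standard library are available. Lean on these libraries where they do the work, as an engineer would, in place of code of your own. Each camera call takes 0.05 s, during which the arm holds its last target. There are 200 camera calls.

TASK

Pick out the three spice jars from among the things on the worktop and put each one upright in the middle of the round stand that matches the colour marked on top of its lid: the jar marked green on the green stand, the one marked navy on the blue stand and the one with no green or navy on its gold lid on the yellow stand. Keep the jars upright, set them down rather than dropping them, and leave the pepper mill and the salt shaker standing where they are.

Things in the scene. Friction and masses are not known exactly. Their poses are not given: they have to be found in the camera images.
- jar_green: Spice jar, about 42 x 42 mm square (rounded corners) and 96 mm tall, 0.11 kg, clear glass with a gold lid band whose top carries a green printed mark; its lid, about 41 mm across, takes up z = 76 to 96 mm, a good place to grip. Green label. Origin at the centre of its underside, z up, x and y along its flat sides. Starts upright on the worktop. 
- jar_blue: Spice jar, about 42 x 42 mm square (rounded corners) and 96 mm tall, 0.11 kg, clear glass with a gold lid band whose top carries a dark navy-blue patch; its lid, about 41 mm across, takes up z = 76 to 96 mm, a good place to grip. Navy label, dark contents. Origin at the centre of its underside, z up, x and y along its flat sides. Starts upright on the worktop. 
- jar_gold: Spice jar, about 42 x 42 mm square (rounded corners) and 96 mm tall, 0.11 kg, clear glass with a gold-yellow lid that has no green or navy on it, only a small pale mark on top; its lid, about 41 mm across, takes up z = 76 to 96 mm, a good place to grip. Cream label, yellowish-brown contents. Origin at the centre of its underside, z up, x and y along its flat sides. Starts upright on the worktop. 
- stand_green: Shallow round jar stand, glossy green, fixed to the worktop: outer diameter 82 mm, rim 10 mm high and 4 mm thick, flat floor 5 mm above the worktop and about 73 mm across. Origin at the centre of its underside, z up.
- stand_blue: Shallow round jar stand, glossy blue, fixed to the worktop: outer diameter 82 mm, rim 10 mm high and 4 mm thick, flat floor 5 mm above the worktop and about 73 mm across. Origin at the centre of its underside, z up.
- stand_yellow: Shallow round jar stand, glossy yellow, fixed to the worktop: outer diameter 82 mm, rim 10 mm high and 4 mm thick, flat floor 5 mm above the worktop and about 73 mm across. Origin at the centre of its underside, z up.
- pepper_mill: Dark-brown turned wooden pepper mill with a small metal knob on top, 58 mm in diameter, 150 mm tall, the tallest thing among the jars. Loose; not to be moved. Origin at the centre of its underside, z up; starts upright on the worktop.
- salt_shaker: Salt shaker with a grey domed cap and white salt in clear glass, 44 mm in diameter, 90 mm tall; not a spice jar. Loose; not to be moved. Origin at the centre of its underside, z up; starts upright on the worktop. (Beware overhead: wall cabinet doors about 0.65 m ahead, nearer at left, from z = 0.47 up; bar handles at x 0.55, y 0.16 and 0.22, z 0.56 to 0.73; a fridge close by at right.)

How it is judged:
By the outcome, as a careful person would: the job done as asked, in the order asked, and still so for the second after the job is handed in, with the robot touching nothing.
It also fails if it takes over 88 s, if anything falls off the work surface, if the arm or the gripper's body presses on something with over 40 N, if the wrist force passes 120 N, or if a joint passes its speed limit or range.

## Working session

There is one attempt and no reset: what is moved stays moved. The work goes in short steps, Python scripts to look and compute and a tool call to move; the robot and the scene stay as the last step left them, time stands still between calls to the robot, and variables do not carry over. Pictures are saved under pics/ and viewed, about 12 in all and at most 16, crops included, and the job is handed in when it is done.

Besides the shell and the picture viewer there is one more tool, called after "Emit:" as name(argument=value, ...) on one line, values as JSON. send_rows: Moves the arm, as the interface text tells. Its arguments: {"type":"object","properties":{"plan":{"type":"array"},"fingers":{"type":"number"},"grip_force":{"type":"number"}},"required":["plan"]}

```bash
ls; mkdir -p pics; cat > h.py <<'E'
from station import *
import numpy as np, cv2
E
python3 - <<'E'
from h import *
s=sense(); print({k:np.round(v,4) for k,v in s.items()})
try: print(grip_point_offset)
except Exception as e: print(e)
for c in ("top","side"):
    p,d=camera(c); cv2.imwrite(f"pics/{c}0.png",p); np.save(f"{c}0.npy",d)
    print(c,calibration(c))
    for n in ["jar_green","jar_blue","jar_gold","stand_green","stand_blue","stand_yellow","pepper_mill","salt_shaker"]:
        print(n,[(np.round(r["point"],4).tolist(),round(float(r["p"]),2)) for r in place_of(c,n)[:4]])
E
```

```text
pics
{'clock': np.float64(0.0), 'qpos': array([-1.2986,  0.4267,  0.0739,  1.6066, -0.0341,  1.1108, -0.0671]), 'dq': array([-0.0001, -0.0004,  0.0006,  0.0006, -0.0019,  0.0008, -0.0001]), 'joint_efforts': array([-2.00000e-04, -9.49851e+01,  3.76130e+00, -4.63515e+01,
        1.93000e-02,  1.02000e-02, -0.00000e+00]), 'eef_pos': array([0.2762, 0.6155, 0.2306]), 'tool_rot': array([-3.1403e+00,  1.0000e-04,  2.7198e+00]), 'ft_force': array([-0.298 ,  0.4191, -0.1816]), 'torque': array([ 0.0386, -0.0233,  0.0339]), 'grip_width': np.float64(0.0848)}
0.0187
top {'fx': 507.32686063073913, 'fy': 507.32686063073913, 'cx': 316.2193664905169, 'cy': 237.04648272874374, 'k1': -0.08911112886451227, 'world_to_cam': array([[-7.52700655e-04, -9.99797486e-01, -2.01101875e-02,
         2.34632388e-02],
       [-9.84922652e-01,  4.22013888e-03, -1.72943804e-01,
         5.04471565e-01],
       [ 1.72993648e-01,  1.96768043e-02, -9.84726369e-01,
         1.21605051e+00],
       [ 0.00000000e+00,  0.00000000e+00,  0.00000000e+00,
         1.00000000e+00]])}
jar_green [([0.4422, -0.1191, -0.0023], 0.82)]
[... 402 characters left out ...]
9.8721879262608, 'cx': 331.49967257883304, 'cy': 233.78865724251096, 'k1': -0.03768691341703456, 'world_to_cam': array([[-0.98044975, -0.19576013, -0.01990631,  0.48740249],
       [-0.07242   ,  0.45306247, -0.88853235,  0.07146307],
       [ 0.18295801, -0.86971971, -0.45838193,  1.40951948],
       [ 0.        ,  0.        ,  0.        ,  1.        ]])}
jar_green [([0.4372, -0.1206, -0.0017], 0.59)]
jar_blue [([0.5959, -0.3199, 0.0049], 0.8)]
jar_gold [([0.4337, 0.0603, 0.0016], 0.59)]
stand_green [([0.4008, 0.1719, -0.0039], 0.57)]
stand_blue [([0.3959, 0.3226, 0.0013], 0.73)]
stand_yellow [([0.5397, -0.0326, -0.0013], 0.62)]
pepper_mill []
salt_shaker [([0.5845, -0.1629, 0.0031], 0.59)]
```

View pics/top0.png

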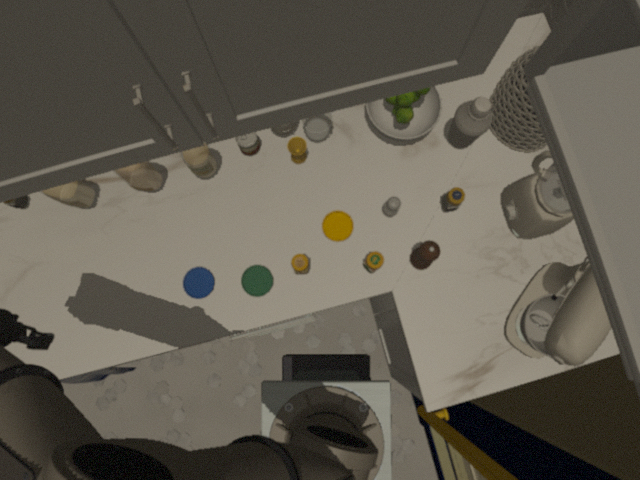

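View pics/side0.png

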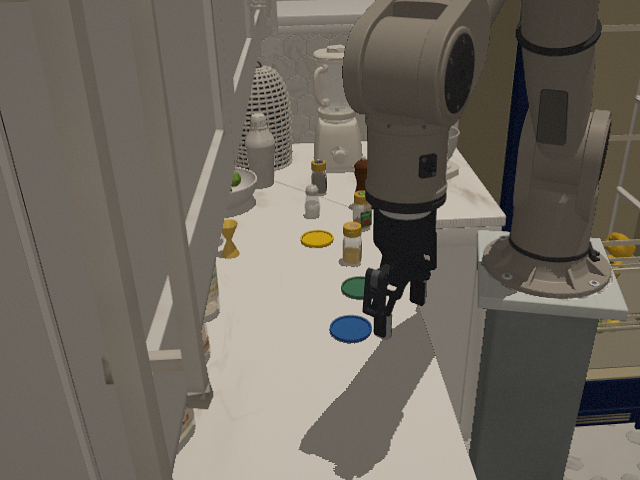

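The top view shows the jar lids at about (300,262), (374,261) and (456,196). The stands are at (199,282) blue, (257,280) green and (338,226) yellow, the mill is at (426,254) and the shaker at (391,206). The network points agree, except for one false shaker report on the blue stand. Next I'll refine these with depth.

```bash
cat >> h.py <<'E'
def cloud(c,d):
    k=calibration(c); v,u=np.mgrid[0:480,0:640].astype(np.float32)
    K=np.array([[k["fx"],0,k["cx"]],[0,k["fy"],k["cy"]],[0,0,1]])
    n=cv2.undistortPoints(np.stack([u.ravel(),v.ravel()],1)[:,None],K,np.array([k["k1"],0,0,0.]))[:,0]
    P=np.c_[n*d.reshape(-1,1),d.ravel()]
    T=np.linalg.inv(k["world_to_cam"]); W=P@T[:3,:3].T+T[:3,3]
    W[d.ravel()<=0]=np.nan
    return W.reshape(480,640,3)
def circ(P):
    return cv2.minEnclosingCircle((P[:,:2]*1000).astype(np.float32))
JARS=["jar_green","jar_blue","jar_gold"]; STANDS=["stand_green","stand_blue","stand_yellow"]
def measure(c,names):
    p,d=camera(c); W=cloud(c,d)
    for n in names:
        o=outline_of(c,n)
        if not o: print(n,"none"); continue
        P=W[o[0]["region"]]; P=P[~np.isnan(P[:,2])]
        zlo,zhi={"j":(.086,.11),"s":(-.003,.02),"p":(.03,.17)}[n[0] if n!="salt_shaker" else "p"]
        Q=P[(P[:,2]>zlo)&(P[:,2]<zhi)]
        if len(Q)<5: print(n,"few",len(P),P[:,2].max()); continue
        lo,hi=np.percentile(Q[:,:2],[2,98],axis=0)
        print(c,n,len(Q),"mean",Q.mean(0).round(4),"mid",((lo+hi)/2).round(4),"size",(hi-lo).round(4),"zmax",P[:,2].max().round(4))
    return p,d,W
E
python3 - <<'E'
from h import *
p,d,W=measure("top",JARS+STANDS+["pepper_mill","salt_shaker"])
measure("side",JARS+STANDS+["salt_shaker"])
a=cv2.resize(p[170:310,180:480],None,fx=2.6,fy=2.6,interpolation=cv2.INTER_CUBIC)
a=cv2.convertScaleAbs(a,alpha=1.5);cv2.imwrite("pics/crop0.png",a)
E
```

```text
top jar_green 229 mean [ 0.4407 -0.1172  0.0957] mid [ 0.441  -0.1176] size [0.0358 0.0375] zmax 0.1018
top jar_blue 238 mean [ 0.5958 -0.3167  0.0951] mid [ 0.5965 -0.3166] size [0.0382 0.0351] zmax 0.1018
top jar_gold 244 mean [0.4348 0.0605 0.0953] mid [0.4351 0.0606] size [0.0364 0.0359] zmax 0.1025
top stand_green 790 mean [0.4009 0.1738 0.0057] mid [0.4013 0.1722] size [0.071  0.0739] zmax 0.0162
top stand_blue 770 mean [0.3956 0.3249 0.0056] mid [0.3962 0.3239] size [0.0715 0.0722] zmax 0.0176
top stand_yellow 736 mean [ 0.54   -0.0315  0.0049] mid [ 0.5395 -0.0318] size [0.0728 0.0695] zmax 0.0146
top pepper_mill 517 mean [ 0.4522 -0.2352  0.1067] mid [ 0.4549 -0.2385] size [0.043  0.0438] zmax 0.1513
top salt_shaker 239 mean [ 0.5752 -0.1636  0.0678] mid [ 0.5773 -0.1641] size [0.0305 0.0323] zmax 0.0924
side jar_green 126 mean [ 0.4434 -0.0926  0.0958] mid [ 0.4393 -0.0377] size [0.0412 0.1887] zmax 0.4258
side jar_blue 126 mean [ 0.5949 -0.3055  0.0953] mid [ 0.5954 -0.2544] size [0.0408 0.1653] zmax 0.1038
side jar_gold 184 mean [0.4349 0.0692 0.0953] mid [0.4355 0.0644] size [0.0348 0.0388] zmax 0.1035
side stand_green 430 mean [0.4136 0.1741 0.0079] mid [0.4149 0.1749] size [0.0464 0.0771] zmax 0.0144
side stand_blue 879 mean [0.3958 0.3229 0.0077] mid [0.3963 0.3239] size [0.0716 0.0771] zmax 0.0139
stand_yellow none
side salt_shaker 328 mean [ 0.5802 -0.156   0.06  ] mid [ 0.581  -0.1582] size [0.0344 0.0279] zmax 0.0921
```

View pics/crop0.png

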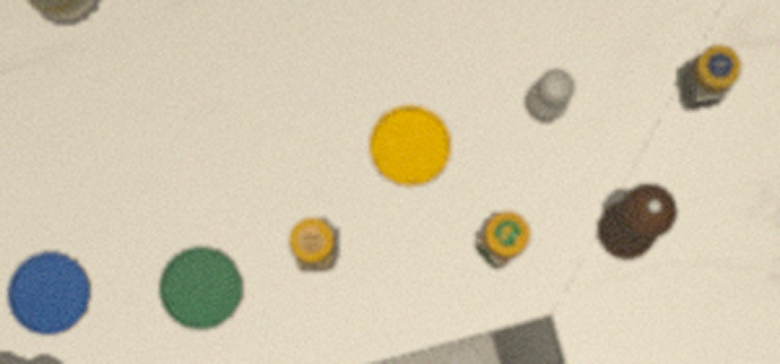

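The picture confirms the lid marks: gold at (312,240), green at (507,232) and navy at (719,66). The lids are round, so any gripper yaw works. I'll place them in the order named: green, navy, gold. First I'll move round an arc at modest height.

Emit:
send_rows(plan=[-0.487,-0.54,0.05,0,-0.487,-0.54,0.05,0,-0.487,-0.54,0.05,0,-0.487,-0.54,0.05,0,-0.487,-0.54,0.05,0,-0.487,-0.54,0.05,0,-0.487,-0.54,0.05,0,-0.487,-0.54,0.05,0], fingers=1)

```text
clock: 2.75
eef_pos: [0.4107, 0.1989, 0.2015]
tool_rot: [3.141, 0.0, 2.72]
ft_force: [1.6, -0.2, -0.2]
grip_width: 0.0855
```

```bash
cat >> h.py <<'E'
from scipy.spatial.transform import Rotation as Ro
def go(*wps):
    """rows (dx dy dz per row) from the present pose through waypoints (x,y,z,nrows)"""
    s=sense(); p=np.array(s["eef_pos"]); R=Ro.from_euler("xyz",s["tool_rot"])
    print("t",round(float(s["clock"]),2),"p",p.round(4),"rpy",np.round(s["tool_rot"],3),"q",np.round(s["qpos"],2),"F",np.round(s["ft_force"],1),"w",round(float(s["grip_width"]),4))
    for w in wps:
        d=R.inv().apply(np.array(w[:3])-p)/.075/w[3]; print(w,"x",w[3],"rows:",d.round(3)); p=np.array(w[:3])
E
python3 -c "
from h import *
go((.455,.02,.2,4),(.441,-.118,.2,3),(.441,-.118,.064,4))"
```

```text
t 2.75 p [0.4107 0.1989 0.2015] rpy [3.141 0.    2.72 ] q [-0.85  0.09  0.27  2.12 -0.03  0.93  0.59] F [ 1.6 -0.2 -0.2] w 0.0855
(0.455, 0.02, 0.2, 4) x 4 rows: [-0.379 -0.484  0.005]
(0.441, -0.118, 0.2, 3) x 3 rows: [-0.194 -0.585 -0.   ]
(0.441, -0.118, 0.064, 4) x 4 rows: [ 0.    -0.     0.453]
```

Emit:
send_rows(plan=[-0.38,-0.484,0,0,-0.38,-0.484,0,0,-0.38,-0.484,0,0,-0.38,-0.484,0,0,-0.194,-0.585,0,0,-0.194,-0.585,0,0,-0.194,-0.585,0,0,0,0,0,0])

```text
clock: 3.75
eef_pos: [0.4402, -0.1195, 0.2016]
tool_rot: [-3.141, 0.001, 2.715]
ft_force: [0.8, 1.8, -0.2]
grip_width: 0.0855
```

```bash
python3 -c "
from h import *
go((.441,-.118,.2,1),(.441,-.118,.064,6))
p,d,W=measure('side',['jar_green'])
measure('top',['jar_green'])
cv2.imwrite('pics/s1.png',cv2.convertScaleAbs(p[100:340,200:520],alpha=1.5))"
```

```text
t 3.75 p [ 0.4402 -0.1195  0.2016] rpy [-3.141e+00  1.000e-03  2.715e+00] q [-0.41  0.1   0.58  2.14 -0.06  0.93  1.35] F [ 0.8  1.8 -0.2] w 0.0855
(0.441, -0.118, 0.2, 1) x 1 rows: [-0.001  0.023  0.022]
(0.441, -0.118, 0.064, 6) x 6 rows: [0.    0.    0.302]
side jar_green 159 mean [ 0.4402 -0.1094  0.0957] mid [ 0.4404 -0.1153] size [0.0386 0.0449] zmax 0.1023
jar_green none
```

View pics/s1.png

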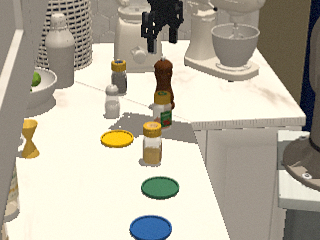

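The gripper at (162,30) hangs above the green jar at (162,108). I'm going down.

Emit:
send_rows(plan=[0,0.02,0.32,0,0,0,0.3,0,0,0,0.3,0,0,0,0.3,0,0,0,0.3,0,0,0,0.3,0,0,0,0,0])

```text
clock: 4.82
eef_pos: [0.4406, -0.1143, 0.0638]
tool_rot: [-3.14, -0.003, 2.721]
ft_force: [0.3, 0.4, 0.2]
grip_width: 0.085
```

Emit:
send_rows(plan=[0,0,0,0,0,0,0,0,0,0,0,0,0,0,0,0,0,0,0,0,0,0,0,0], fingers=-1, grip_force=35)

```text
clock: 5.58
eef_pos: [0.4421, -0.1153, 0.0657]
tool_rot: [3.141, 0.002, 2.72]
ft_force: [-0.8, -1.1, 9.1]
grip_width: 0.0426
```

Emit:
send_rows(plan=[0,0,-0.1,0,0,0,-0.2,0,0,0,-0.25,0,0,0,-0.3,0,0,0,-0.3,0,0,0,-0.4,0,0,0,-0.35,0,0,0,0,0])

```text
clock: 6.58
eef_pos: [0.4423, -0.1153, 0.2096]
tool_rot: [3.139, 0.003, 2.72]
ft_force: [0.4, 0.8, -2.4]
grip_width: 0.0422
```

```bash
python3 -c "
from h import *
go((.455,.02,.21,6),(.401,.173,.21,7))
p,d,W=measure('side',['jar_green'])
cv2.imwrite('pics/s2.png',cv2.resize(cv2.convertScaleAbs(p[80:280,240:480],alpha=1.5),None,fx=2,fy=2))"
```

```text
t 6.58 p [ 0.4423 -0.1153  0.2096] rpy [3.139e+00 3.000e-03 2.720e+00] q [-0.44  0.08  0.6   2.13 -0.06  0.94  1.34] F [ 0.4  0.8 -2.4] w 0.0422
(0.455, 0.02, 0.21, 6) x 6 rows: [ 0.097  0.286 -0.001]
(0.401, 0.173, 0.21, 7) x 7 rows: [ 0.213  0.224 -0.   ]
jar_green few 640 0.24579018700692012
```

View pics/s2.png

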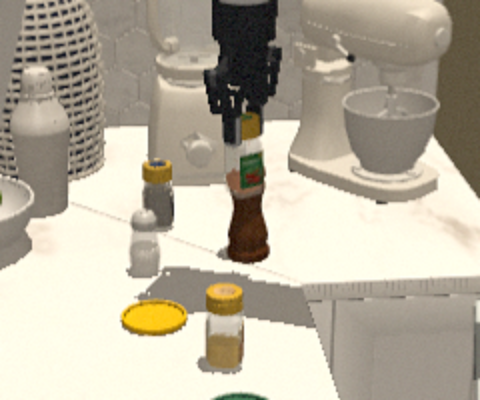

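The jar is held upright and lifted, with the lid at (250,125). I'll carry it to above the green stand.

Emit:
send_rows(plan=[0.097,0.286,0,0,0.097,0.286,0,0,0.097,0.286,0,0,0.097,0.286,0,0,0.097,0.286,0,0,0.097,0.286,0,0,0.213,0.224,0,0,0.213,0.224,0,0])

```text
clock: 7.68
eef_pos: [0.438, 0.0642, 0.2064]
tool_rot: [-3.14, -0.001, 2.72]
ft_force: [-0.4, 0.2, -2.5]
grip_width: 0.0425
```

Emit:
send_rows(plan=[0.213,0.224,0,0,0.213,0.224,0,0,0.213,0.224,0,0,0.213,0.224,0,0,0.213,0.224,0,0,0,0,0,0])

```text
clock: 8.43
eef_pos: [0.3994, 0.1741, 0.2065]
tool_rot: [-3.14, -0.001, 2.722]
ft_force: [-0.3, -0.8, -0.8]
grip_width: 0.0424
```

```bash
python3 -c "
from h import *
go((.401,.173,.085,8))
p,d,W=measure('top',['jar_green'])
measure('side',['jar_green'])
q=W[...]; m=(W[...,2]>.0)
"
```

```text
t 8.43 p [0.3994 0.1741 0.2065] rpy [-3.140e+00 -1.000e-03  2.722e+00] q [-0.84  0.05  0.3   2.16 -0.02  0.94  0.61] F [-0.3 -0.8 -0.8] w 0.0424
(0.401, 0.173, 0.085, 8) x 8 rows: [-0.003 -0.     0.202]
top jar_green 52 mean [ 0.5809 -0.1679  0.0884] mid [ 0.5809 -0.1675] size [0.0178 0.0193] zmax 0.093
jar_green few 867 0.24260416224715464
```

Emit:
send_rows(plan=[-0.02,0,0.25,0,0,0,0.3,0,0,0,0.3,0,0,0,0.3,0,0,0,0.25,0,0,0,0.2,0,0,0,0.1,0,0,0,0,0])

```text
clock: 9.62
eef_pos: [0.4017, 0.1721, 0.0796]
tool_rot: [-3.141, -0.0, 2.719]
ft_force: [1.0, -0.3, -1.6]
grip_width: 0.0427
```

Emit:
send_rows(plan=[0,0,0.03,0,0,0,0.03,0,0,0,0,0])

```text
clock: 10.0
eef_pos: [0.4017, 0.1726, 0.0754]
tool_rot: [3.141, 0.0, 2.72]
ft_force: [1.1, 0.8, -1.2]
grip_width: 0.0425
```

Emit:
send_rows(plan=[0,0,0.03,0,0,0,0.02,0,0,0,0,0])

```text
clock: 10.38
eef_pos: [0.4017, 0.1725, 0.0714]
tool_rot: [-3.141, -0.0, 2.72]
ft_force: [0.3, 0.1, -1.2]
grip_width: 0.0425
```

Emit:
send_rows(plan=[0,0,0.02,0,0,0,0,0])

```text
clock: 10.62
eef_pos: [0.4022, 0.1725, 0.0706]
tool_rot: [3.141, 0.0, 2.719]
ft_force: [-2.8, -2.5, 15.6]
grip_width: 0.0423
```

Contact is at TCP z = 0.0706, so I'll release and go up.

Emit:
send_rows(plan=[0,0,0,0,0,0,0,0,0,0,0,0,0,0,0,0,0,0,-0.15,0,0,0,-0.4,0,0,0,-0.6,0,0,0,-0.6,0], fingers=1)

```text
clock: 11.62
eef_pos: [0.4016, 0.1722, 0.2034]
tool_rot: [-3.142, 0.0, 2.719]
ft_force: [1.1, -0.0, -0.3]
grip_width: 0.0856
```

```bash
python3 -c "
from h import *
go((.46,-.04,.2,4),(.55,-.2,.2,4),(.596,-.317,.2,3),(.596,-.317,.064,6))
p,d,W=measure('side',['jar_green','stand_green','jar_blue'])
cv2.imwrite('pics/s3.png',cv2.resize(cv2.convertScaleAbs(p[100:340,240:480],alpha=1.5),None,fx=2,fy=2))"
```

```text
t 11.62 p [0.4016 0.1722 0.2034] rpy [-3.142  0.     2.719] q [-0.85  0.05  0.31  2.16 -0.02  0.93  0.62] F [ 1.1 -0.  -0.3] w 0.0856
(0.46, -0.04, 0.2, 4) x 4 rows: [-0.467 -0.566  0.011]
(0.55, -0.2, 0.2, 4) x 4 rows: [-0.492 -0.364  0.   ]
(0.596, -0.317, 0.2, 3) x 3 rows: [-0.4   -0.391  0.   ]
(0.596, -0.317, 0.064, 6) x 6 rows: [0.    0.    0.302]
side jar_green 268 mean [0.4011 0.1788 0.0988] mid [0.4015 0.1737] size [0.0374 0.0381] zmax 0.1066
side stand_green 335 mean [0.3976 0.1869 0.0085] mid [0.3999 0.1812] size [0.0733 0.0656] zmax 0.0156
side jar_blue 121 mean [ 0.596  -0.309   0.0951] mid [ 0.5968 -0.3132] size [0.0391 0.0392] zmax 0.1012
```

View pics/s3.png

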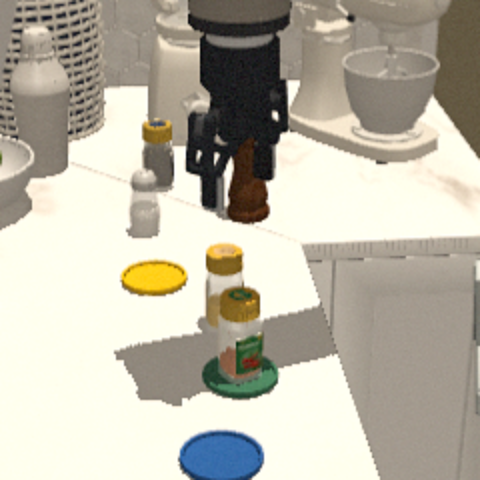

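The green jar stands centred on the green stand at (241,345). Next is the navy jar.

Emit:
send_rows(plan=[-0.467,-0.566,0.01,0,-0.467,-0.566,0.01,0,-0.467,-0.566,0.01,0,-0.467,-0.566,0.01,0,-0.492,-0.364,0,0,-0.492,-0.364,0,0,-0.492,-0.364,0,0,-0.492,-0.364,0,0])

```text
clock: 12.82
eef_pos: [0.55, -0.201, 0.1972]
tool_rot: [-3.141, -0.002, 2.72]
ft_force: [0.6, 1.1, -0.1]
grip_width: 0.0857
```

Emit:
send_rows(plan=[-0.4,-0.391,0,0,-0.4,-0.391,0,0,-0.4,-0.391,0,0,0,0,0,0,0,0,0,0])

```text
clock: 13.45
eef_pos: [0.5954, -0.3164, 0.1972]
tool_rot: [-3.141, -0.002, 2.719]
ft_force: [-0.0, 0.6, -1.7]
grip_width: 0.0855
```

```bash
python3 -c "
from h import *
go((.5965,-.317,.2,1),(.5965,-.317,.064,6))"
```

```text
t 13.45 p [ 0.5954 -0.3164  0.1972] rpy [-3.141e+00 -2.000e-03  2.719e+00] q [-0.03  0.52  0.6   1.66 -0.32  1.07  1.82] F [-0.   0.6 -1.7] w 0.0855
(0.5965, -0.317, 0.2, 1) x 1 rows: [-0.017 -0.002 -0.038]
(0.5965, -0.317, 0.064, 6) x 6 rows: [-0.001  0.     0.302]
```

Emit:
send_rows(plan=[-0.017,0,0.3,0,0,0,0.3,0,0,0,0.3,0,0,0,0.3,0,0,0,0.3,0,0,0,0.25,0,0,0,0,0])

```text
clock: 14.32
eef_pos: [0.5965, -0.317, 0.0654]
tool_rot: [-3.141, -0.002, 2.72]
ft_force: [-0.1, -0.1, -0.1]
grip_width: 0.0852
```

Emit:
send_rows(plan=[0,0,0,0,0,0,0,0,0,0,0,0,0,0,0,0,0,0,0,0,0,0,0,0], fingers=-1)

```text
clock: 15.08
eef_pos: [0.5977, -0.3179, 0.0681]
tool_rot: [-3.142, 0.002, 2.72]
ft_force: [-1.3, 0.7, 5.5]
grip_width: 0.0419
```

Emit:
send_rows(plan=[0,0,-0.1,0,0,0,-0.2,0,0,0,-0.25,0,0,0,-0.3,0,0,0,-0.3,0,0,0,-0.4,0,0,0,-0.35,0,0,0,0,0])

```text
clock: 16.08
eef_pos: [0.5981, -0.3183, 0.2131]
tool_rot: [3.141, 0.004, 2.719]
ft_force: [0.6, -0.0, -2.0]
grip_width: 0.0418
```

```bash
python3 -c "
from h import *
go((.55,-.2,.215,4),(.47,-.02,.215,6),(.41,.173,.215,6),(.396,.324,.215,5))
p,d=camera('side')
cv2.imwrite('pics/s4.png',cv2.resize(cv2.convertScaleAbs(p[60:260,240:480],alpha=1.5),None,fx=2,fy=2))"
```

```text
t 16.07 p [ 0.5981 -0.3183  0.2131] rpy [3.141 0.004 2.719] q [-0.04  0.5   0.61  1.65 -0.32  1.09  1.81] F [ 0.6 -0.  -2. ] w 0.0418
(0.55, -0.2, 0.215, 4) x 4 rows: [ 0.308  0.294 -0.008]
(0.47, -0.02, 0.215, 6) x 6 rows: [ 0.326  0.292 -0.001]
(0.41, 0.173, 0.215, 6) x 6 rows: [ 0.297  0.337 -0.001]
(0.396, 0.324, 0.215, 5) x 5 rows: [ 0.199  0.352 -0.001]
```

View pics/s4.png

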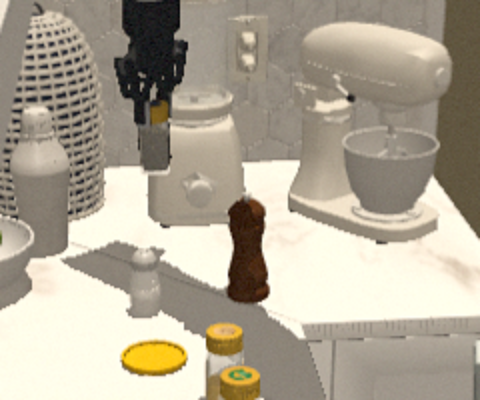

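The navy jar is lifted upright at (155,135), and the mill and shaker are undisturbed. I'll carry it to the blue stand.

Emit:
send_rows(plan=[0.308,0.294,0,0,0.308,0.294,0,0,0.308,0.294,0,0,0.308,0.294,0,0,0.326,0.292,0,0,0.326,0.292,0,0,0.326,0.292,0,0,0.326,0.292,0,0])

```text
clock: 17.12
eef_pos: [0.4948, -0.0782, 0.2093]
tool_rot: [-3.141, -0.001, 2.72]
ft_force: [0.1, 1.0, -1.2]
grip_width: 0.042
```

Emit:
send_rows(plan=[0.326,0.292,0,0,0.326,0.292,0,0,0.297,0.337,0,0,0.297,0.337,0,0,0.297,0.337,0,0,0.297,0.337,0,0,0.297,0.337,0,0,0.297,0.337,0,0])

```text
clock: 18.12
eef_pos: [0.4085, 0.1747, 0.2094]
tool_rot: [-3.141, -0.0, 2.719]
ft_force: [1.9, 0.4, -0.7]
grip_width: 0.0418
```

Emit:
send_rows(plan=[0.199,0.352,0,0,0.199,0.352,0,0,0.199,0.352,0,0,0.199,0.352,0,0,0.199,0.352,0,0,0,0,0,0,0,0,0,0])

```text
clock: 19.0
eef_pos: [0.395, 0.3241, 0.2092]
tool_rot: [-3.141, -0.0, 2.719]
ft_force: [0.2, -0.4, -0.9]
grip_width: 0.0418
```

```bash
python3 -c "
from h import *
go((.396,.324,.2,1),(.396,.324,.079,1))"
```

```text
t 19.0 p [0.395  0.3241 0.2092] rpy [-3.141 -0.     2.719] q [-1.05  0.18  0.27  2.   -0.06  0.96  0.4 ] F [ 0.2 -0.4 -0.9] w 0.0418
(0.396, 0.324, 0.2, 1) x 1 rows: [-0.012  0.004  0.123]
(0.396, 0.324, 0.079, 1) x 1 rows: [-0.     0.002  1.613]
```

Emit:
send_rows(plan=[-0.012,0,0.25,0,0,0,0.3,0,0,0,0.3,0,0,0,0.3,0,0,0,0.25,0,0,0,0.2,0,0,0,0.12,0,0,0,0,0])

```text
clock: 20.0
eef_pos: [0.3959, 0.3242, 0.0803]
tool_rot: [-3.141, -0.0, 2.719]
ft_force: [0.6, -0.6, -0.7]
grip_width: 0.0419
```

Emit:
send_rows(plan=[0,0,0.03,0,0,0,0.02,0,0,0,0,0])

```text
clock: 20.38
eef_pos: [0.396, 0.3246, 0.077]
tool_rot: [3.141, 0.0, 2.72]
ft_force: [0.3, 0.1, -0.6]
grip_width: 0.0415
```

Emit:
send_rows(plan=[0,0,0.02,0,0,0,0,0])

```text
clock: 20.62
eef_pos: [0.3959, 0.3245, 0.0753]
tool_rot: [-3.142, -0.0, 2.72]
ft_force: [-0.4, 0.1, -0.6]
grip_width: 0.042
```

Emit:
send_rows(plan=[0,0,0.02,0,0,0,0,0])

```text
clock: 20.88
eef_pos: [0.3959, 0.3245, 0.0737]
tool_rot: [-3.141, -0.0, 2.72]
ft_force: [0.5, 0.0, -1.6]
grip_width: 0.0417
```

Emit:
send_rows(plan=[0,0,0.015,0,0,0,0,0])

```text
clock: 21.12
eef_pos: [0.3961, 0.3246, 0.073]
tool_rot: [3.141, 0.0, 2.72]
ft_force: [-0.6, -1.9, 8.7]
grip_width: 0.0419
```

Contact again, so I'll release and go up.

Emit:
send_rows(plan=[0,0,0,0,0,0,0,0,0,0,0,0,0,0,0,0,0,0,-0.15,0,0,0,-0.4,0,0,0,-0.6,0,0,0,-0.6,0], fingers=1)

```text
clock: 22.12
eef_pos: [0.3959, 0.3243, 0.206]
tool_rot: [3.142, 0.0, 2.72]
ft_force: [0.8, 0.9, 0.3]
grip_width: 0.0851
```

```bash
python3 -c "
from h import *
go((.41,.19,.2,4),(.435,.061,.2,4),(.435,.061,.066,6))
p,d,W=measure('side',['jar_green','stand_green','jar_blue','stand_blue','jar_gold'])
cv2.imwrite('pics/s5.png',cv2.resize(cv2.convertScaleAbs(p[160:370,240:480],alpha=1.5),None,fx=2,fy=2))"
```

```text
t 22.12 p [0.3959 0.3243 0.206 ] rpy [3.142 0.    2.72 ] q [-1.06  0.19  0.28  2.01 -0.06  0.95  0.4 ] F [0.8 0.9 0.3] w 0.0851
(0.41, 0.19, 0.2, 4) x 4 rows: [-0.226 -0.389  0.02 ]
(0.435, 0.061, 0.2, 4) x 4 rows: [-0.252 -0.358  0.   ]
(0.435, 0.061, 0.066, 6) x 6 rows: [ 0.    -0.     0.298]
side jar_green 290 mean [0.4004 0.1774 0.099 ] mid [0.401  0.1719] size [0.0388 0.0401] zmax 0.107
side stand_green 184 mean [0.3757 0.1809 0.0083] mid [0.3764 0.1774] size [0.0295 0.0686] zmax 0.0149
side jar_blue 372 mean [0.3948 0.3305 0.0994] mid [0.3953 0.3258] size [0.0388 0.0375] zmax 0.107
side stand_blue 523 mean [0.3922 0.3346 0.008 ] mid [0.3947 0.3288] size [0.0755 0.0704] zmax 0.0152
side jar_gold 188 mean [0.4358 0.069  0.0955] mid [0.4365 0.0651] size [0.0373 0.035 ] zmax 0.1023
```

View pics/s5.png

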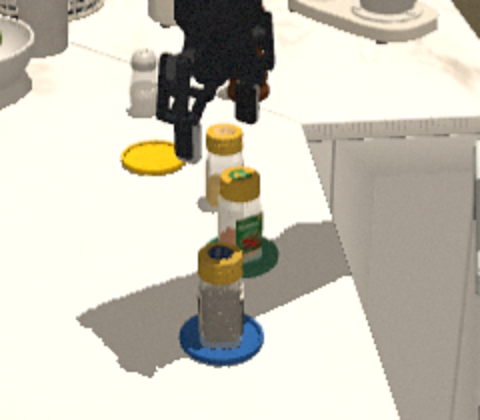

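The navy jar is centred on the blue stand at (221,300). Now the gold jar.

Emit:
send_rows(plan=[-0.226,-0.389,0,0,-0.226,-0.389,0,0,-0.226,-0.389,0,0,-0.226,-0.389,0,0,-0.252,-0.358,0,0,-0.252,-0.358,0,0,-0.252,-0.358,0,0,-0.252,-0.358,0,0])

```text
clock: 23.42
eef_pos: [0.4345, 0.0601, 0.2031]
tool_rot: [-3.14, -0.001, 2.72]
ft_force: [-0.7, -0.7, 0.6]
grip_width: 0.0854
```

Emit:
send_rows(plan=[0,0,0,0])

```text
clock: 23.55
eef_pos: [0.4347, 0.0592, 0.2032]
tool_rot: [-3.14, -0.001, 2.716]
ft_force: [0.1, -0.0, -0.5]
grip_width: 0.0851
```

```bash
python3 -c "
from h import *
go((.4355,.061,.2,1),(.4355,.061,.066,6))"
```

```text
t 23.55 p [0.4347 0.0592 0.2032] rpy [-3.140e+00 -1.000e-03  2.716e+00] q [-0.75  0.06  0.49  2.16 -0.03  0.93  0.91] F [ 0.1 -0.  -0.5] w 0.0851
(0.4355, 0.061, 0.2, 1) x 1 rows: [-0.     0.026  0.043]
(0.4355, 0.061, 0.066, 6) x 6 rows: [-0.     0.     0.298]
```

Emit:
send_rows(plan=[0,0.015,0.33,0,0,0,0.3,0,0,0,0.3,0,0,0,0.3,0,0,0,0.3,0,0,0,0.3,0,0,0,0,0])

```text
clock: 24.42
eef_pos: [0.434, 0.0625, 0.0652]
tool_rot: [-3.138, -0.003, 2.72]
ft_force: [0.6, -0.1, -0.8]
grip_width: 0.085
```

Emit:
send_rows(plan=[0,0,0,0,0,0,0,0,0,0,0,0,0,0,0,0,0,0,0,0,0,0,0,0], fingers=-1)

```text
clock: 25.18
eef_pos: [0.436, 0.0625, 0.0675]
tool_rot: [3.14, 0.001, 2.72]
ft_force: [-1.6, -1.7, 10.2]
grip_width: 0.0416
```

Emit:
send_rows(plan=[0,0,-0.1,0,0,0,-0.2,0,0,0,-0.25,0,0,0,-0.3,0,0,0,-0.3,0,0,0,0,0])

```text
clock: 25.92
eef_pos: [0.4364, 0.0628, 0.1549]
tool_rot: [3.139, 0.002, 2.72]
ft_force: [0.1, -0.2, -1.8]
grip_width: 0.0411
```

```bash
python3 -c "
from h import *
go((.5395,-.032,.155,7))
p,d,W=measure('side',['stand_yellow','jar_gold'])
cv2.imwrite('pics/s6.png',cv2.resize(cv2.convertScaleAbs(p[120:330,240:480],alpha=1.5),None,fx=2,fy=2))"
```

```text
t 25.93 p [0.4364 0.0628 0.1549] rpy [3.139e+00 2.000e-03 2.720e+00] q [-0.75  0.14  0.5   2.21 -0.09  0.8   0.97] F [ 0.1 -0.2 -1.8] w 0.0411
(0.5395, -0.032, 0.155, 7) x 7 rows: [-0.253 -0.084  0.   ]
side stand_yellow 429 mean [ 0.5412 -0.0329  0.0084] mid [ 0.54   -0.0311] size [0.0727 0.0785] zmax 0.0167
side jar_gold 140 mean [0.4349 0.0778 0.101 ] mid [0.4363 0.0692] size [0.0394 0.0318] zmax 0.1886
```

View pics/s6.png

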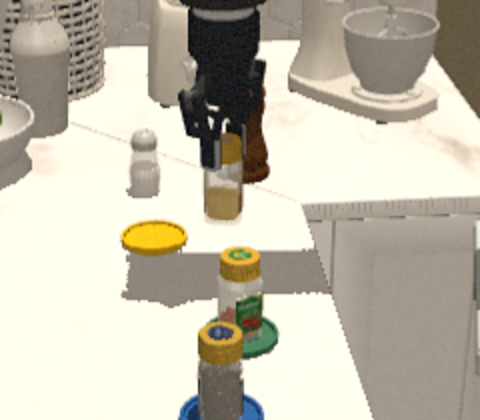

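The gold jar is held upright at (224,180). I'll carry it to the yellow stand.

Emit:
send_rows(plan=[-0.253,-0.084,0,0,-0.253,-0.084,0,0,-0.253,-0.084,0,0,-0.253,-0.084,0,0,-0.253,-0.084,0,0,-0.253,-0.084,0,0,-0.253,-0.084,0,0,0,0,0,0])

```text
clock: 27.08
eef_pos: [0.5387, -0.0334, 0.152]
tool_rot: [-3.14, -0.001, 2.718]
ft_force: [0.4, -0.6, -1.3]
grip_width: 0.0413
```

Emit:
send_rows(plan=[0,0,0,0,0,0,0,0])

```text
clock: 27.32
eef_pos: [0.5381, -0.0317, 0.1527]
tool_rot: [-3.141, -0.001, 2.72]
ft_force: [-0.3, 0.3, -1.0]
grip_width: 0.041
```

```bash
python3 -c "
from h import *
go((.5397,-.032,.079,1))"
```

```text
t 27.32 p [ 0.5381 -0.0317  0.1527] rpy [-3.141e+00 -1.000e-03  2.720e+00] q [-0.5   0.33  0.54  2.01 -0.22  0.86  1.31] F [-0.3  0.3 -1. ] w 0.041
(0.5397, -0.032, 0.079, 1) x 1 rows: [-0.022  0.006  0.982]
```

Emit:
send_rows(plan=[-0.02,0,0.2,0,0,0,0.25,0,0,0,0.2,0,0,0,0.15,0,0,0,0.1,0,0,0,0.06,0,0,0,0,0])

```text
clock: 28.2
eef_pos: [0.54, -0.0329, 0.0809]
tool_rot: [-3.142, -0.0, 2.72]
ft_force: [0.4, 0.5, -2.1]
grip_width: 0.0415
```

Emit:
send_rows(plan=[0,0,0.03,0,0,0,0.02,0,0,0,0,0])

```text
clock: 28.58
eef_pos: [0.54, -0.0328, 0.0772]
tool_rot: [-3.142, 0.0, 2.72]
ft_force: [0.9, -0.4, -1.5]
grip_width: 0.0415
```

Emit:
send_rows(plan=[0,0,0.015,0,0,0,0,0])

```text
clock: 28.82
eef_pos: [0.54, -0.0328, 0.076]
tool_rot: [-3.142, -0.0, 2.72]
ft_force: [0.3, 0.4, -1.3]
grip_width: 0.0412
```

Emit:
send_rows(plan=[0,0,0.02,0,0,0,0,0])

```text
clock: 29.08
eef_pos: [0.5399, -0.0328, 0.0744]
tool_rot: [-3.141, -0.0, 2.72]
ft_force: [0.4, -0.3, -0.7]
grip_width: 0.0412
```

Emit:
send_rows(plan=[0,0,0.015,0,0,0,0,0])

```text
clock: 29.32
eef_pos: [0.5399, -0.0329, 0.0734]
tool_rot: [-3.141, -0.0, 2.72]
ft_force: [0.7, -0.0, -1.0]
grip_width: 0.0414
```

Emit:
send_rows(plan=[0,0,0.015,0,0,0,0,0])

```text
clock: 29.58
eef_pos: [0.5403, -0.033, 0.0726]
tool_rot: [3.141, 0.0, 2.72]
ft_force: [-0.4, -1.3, 5.2]
grip_width: 0.0413
```

Contact, so I'll release, go up, and then back away to the left so both cameras see everything.

Emit:
send_rows(plan=[0,0,0,0,0,0,0,0,0,0,0,0,0,0,0,0,0,0,-0.15,0,0,0,-0.4,0,0,0,-0.6,0,0,0,-0.6,0], fingers=1)

```text
clock: 30.58
eef_pos: [0.5397, -0.0331, 0.2056]
tool_rot: [-3.141, 0.0, 2.719]
ft_force: [0.8, -0.0, -0.3]
grip_width: 0.0856
```

```bash
python3 -c "
from h import *
go((.42,.2,.21,6),(.3,.55,.22,8))"
```

```text
t 30.57 p [ 0.5397 -0.0331  0.2056] rpy [-3.141  0.     2.719] q [-0.54  0.26  0.57  1.96 -0.17  0.97  1.26] F [ 0.8 -0.  -0.3] w 0.0856
(0.42, 0.2, 0.21, 6) x 6 rows: [ 0.455  0.363 -0.01 ]
(0.3, 0.55, 0.22, 8) x 8 rows: [ 0.422  0.45  -0.017]
```

Emit:
send_rows(plan=[0.455,0.363,0,0,0.455,0.363,0,0,0.455,0.363,0,0,0.455,0.363,0,0,0.455,0.363,0,0,0.455,0.363,0,0])

```text
clock: 31.32
eef_pos: [0.4194, 0.2011, 0.2044]
tool_rot: [3.141, 0.0, 2.719]
ft_force: [1.1, -0.0, -0.6]
grip_width: 0.0857
```

Emit:
send_rows(plan=[0.422,0.45,-0.017,0,0.422,0.45,-0.017,0,0.422,0.45,-0.017,0,0.422,0.45,-0.017,0,0.422,0.45,-0.017,0,0.422,0.45,-0.017,0,0.422,0.45,-0.017,0,0.422,0.45,-0.017,0])

```text
clock: 32.33
eef_pos: [0.2992, 0.5513, 0.2147]
tool_rot: [3.141, 0.0, 2.719]
ft_force: [0.5, -0.7, 1.1]
grip_width: 0.0855
```

Emit:
send_rows(plan=[0,0,0,0,0,0,0,0])

```text
clock: 32.58
eef_pos: [0.3, 0.5495, 0.2141]
tool_rot: [-3.141, 0.001, 2.719]
ft_force: [1.0, -0.7, 0.5]
grip_width: 0.0853
```

```bash
python3 -c "
from h import *
go()
p,d,W=measure('top',JARS+STANDS+['pepper_mill','salt_shaker'])
q,_=camera('side')
a=cv2.resize(p[170:310,180:480],(600,280)); b=cv2.resize(q[140:360,180:480],(410,300))
o=np.zeros((580,600,3),np.uint8); o[:280]=a; o[280:,:410]=b
cv2.imwrite('pics/fin.png',cv2.convertScaleAbs(o,alpha=1.5))"
```

```text
t 32.58 p [0.3    0.5495 0.2141] rpy [-3.141e+00  1.000e-03  2.719e+00] q [-1.34  0.37  0.22  1.75 -0.09  1.04  0.05] F [ 1.  -0.7  0.5] w 0.0853
top jar_green 251 mean [0.402  0.1684 0.1007] mid [0.4022 0.1684] size [0.0378 0.036 ] zmax 0.1071
top jar_blue 248 mean [0.3961 0.3209 0.1005] mid [0.3956 0.3224] size [0.0376 0.0369] zmax 0.1078
top jar_gold 231 mean [ 0.5376 -0.0345  0.1001] mid [ 0.5384 -0.0345] size [0.036  0.0358] zmax 0.1063
top stand_green 401 mean [0.3914 0.1677 0.0063] mid [0.4    0.1724] size [0.0734 0.0753] zmax 0.101
top stand_blue 393 mean [0.3924 0.314  0.0064] mid [0.3962 0.3204] size [0.0766 0.0718] zmax 0.1022
top stand_yellow 446 mean [ 0.5298 -0.0267  0.0056] mid [ 0.5361 -0.0304] size [0.0723 0.0769] zmax 0.1008
top pepper_mill 532 mean [ 0.4529 -0.235   0.1065] mid [ 0.4554 -0.2384] size [0.0442 0.044 ] zmax 0.1526
top salt_shaker 243 mean [ 0.5757 -0.1634  0.0681] mid [ 0.578  -0.1644] size [0.0316 0.0326] zmax 0.0926
```

View pics/fin.png

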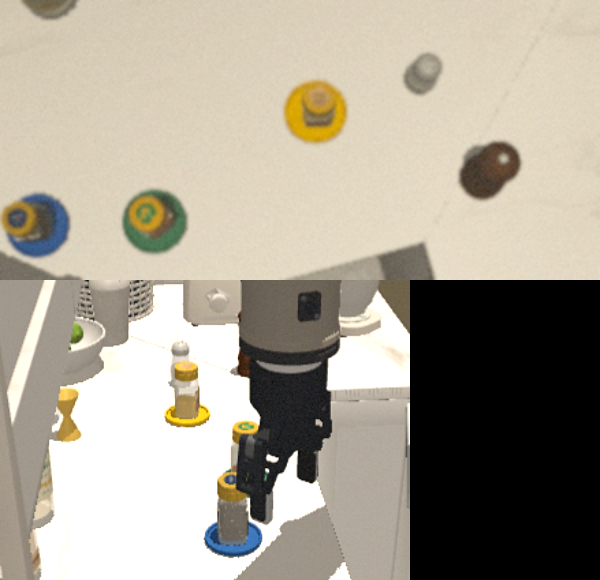

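All three jars stand upright on their matching stands, and the mill and shaker have not moved. I'm handing in the job.

```bash
python3 -c "
from h import *
print(finish_job())"
```

```text
the job is handed in; nothing more can be done
None
```

All three jars stand upright on their matching stands: green on green, then navy on blue, then the plain gold one on yellow. I gripped each by its lid, lowered it until light contact (about 5–16 N on the wrist) and released it. I handed the job in at about 33 s, with the arm backed away and clear of everything.

- **Jar positions:** in the last top view all three lids are level, about 0.100 m high. Their centres are within about 4 mm of the stand centres I measured at the start.
- **Camera disagreement:** for the green jar, the top view puts the lid about 4 mm to the right of centre (y 0.168 against a stand centre of 0.172). The side view after placing put it at y 0.172–0.174. I took this as camera error and left the jar where it was.
- **Mill and shaker:** both read within 1 mm of where they started.
- **False or missed detections:** the network once reported a shaker on the blue stand, and it sometimes missed or misplaced the green jar while the arm was in the way. I ignored those readings after checking the pictures.

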